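# Draw a tack tray out of its bay with a draw hook

## Task

Pick up the draw hook, pass its bent tip through the ring of the tray in the low bay, and draw the tray out until it rests against the stop plate of the stop bar. Keep a steady pull of about 10 N on it there for a second to seat it, never pulling harder than 20 N and never knocking it into the stop. Then unhook, leaving the tray out at its stop, and lay the hook flat on the bench clear of bay and tray; touch the tray only with the hook and leave everything else alone.

Things in the scene. Friction and masses are not known exactly. Their poses are not given: they have to be found in the camera images.
- draw_hook: One-piece draw hook lying flat, 120 g. Wooden handle 100x22x24 mm (x,y,z), gripped across its 22 mm; origin: centre of handle underside, x towards the hook end, z up. Steel shank 6.4 mm thick runs along +x at y = 0, height 12 mm, to x = 158 mm, there bent square to +y: tip bar 6.4 mm thick, centre line x = 158 mm, height 12 mm, out to y = 29 mm. Brass ferrule, 17 mm, at x = 48 to 60 mm.
- hook_tip (a point): Centre of the round end of the hook's bent tip bar, at (158, 26, 12) mm in the draw hook's frame; axes as the draw hook's.
- bay: Low grey steel tray bay, fixed. Origin on the bench in the middle of its mouth; x points INTO the bay, z up. Base sheet 8 mm thick, 116 mm wide, x = -66 (apron before the mouth) to 196 mm. Side cheeks x = 0 to 196 mm, 80 mm high, 100 mm between them (y = +-50 mm). Wire guard over the top (underside 71 mm above the bench): a gripper cannot get in, the hook can, through the mouth.
- tray: Open aluminium tray with a tin of tacks, 0.4 to 0.8 kg, loose on the bay's base sheet, 2 mm play each side; takes an unknown 2 to 5 N to drag. 110x96x36 mm (x,y,z); origin: centre of underside, x into the bay (front with ring at -x), z up. Starts wholly inside the bay.
- ring (a point): Centre of the rigid steel pull ring on the tray's front, (-73, 0, 32) mm in the tray's frame, about 40 mm above the bench; axes as the tray's. The ring stands upright, its hole along the tray's y: clear hole 19 mm, bar 6 mm thick (y = -3 to +3 mm), 32 mm over all. The hook bar meets it in front, 6 mm before its centre, when pulling to -x.
- tray_front (a point): Point on the tray's front face, (-55, 0, 5) mm in the tray's frame; this face meets the stop plate. Axes as the tray's.
- stop_bar: Rigid steel stop bar fixed across the apron before the bay's mouth, 12x96x10 mm (x,y,z), screw tops 20 mm above the bench; origin: centre of its underside on the base sheet, x into the bay; its distance from the mouth varies. On its bay side it carries a 60x9 mm stop plate on two brass spindles, which the tray meets: rigid, but set anywhere from 6 to 18 mm in front of the bar, not measured: to be felt.
- stop_face (a point): Middle of the stop bar's face towards the bay, (6, 0, 5) mm in the stop bar's frame, axes as the bar's. The tray is fully out when tray_front is 6 to 18 mm from here in +x (by the unknown setting of the stop plate) and will come no further.
- thread_gr: Bystander: grey thread spool, 40 mm across, 62 mm tall; origin at the centre of its underside.
- thread_be: Bystander: beige thread spool, 38 mm across, 62 mm tall; origin at the centre of its underside.
- thread_bl: Bystander: blue thread spool, 40 mm across, 54 mm tall; origin at the centre of its underside.
- masking_tape: Bystander: roll of masking tape, 101 mm across, 24 mm tall, lying flat; origin at the centre of its underside.
- glue_bottle: Bystander: white glue bottle with green cap, 63 mm across, 172 mm tall; origin at the centre of its underside.

How it is judged:
By the outcome, as a careful person would: the job done as asked, in the order asked, and still so for the second after the job is handed in, with the robot touching nothing.
It also fails if it takes over 64 s, if anything falls off the work surface, if the arm or the gripper's body presses on something with over 40 N, if the wrist force passes 120 N, or if a joint passes its speed limit or range.

## Robot

A 6-joint arm with a two-finger parallel gripper is mounted at the origin on the work surface; the furniture and walls round the work are solid. World frame = base frame: x ahead of the robot, y to its left, z up, the work surface at z = 0. Lengths are in m, angles in rad, forces in N, time in s.
With the tool pointing down it reaches from about 0.275 to 0.85 m from the base axis. Payload 5.2 kg.
Tool frame: the origin (TCP) lies at the very end of the fingers, on their centre line; the grasp point (between the pads) lies 19 mm behind it; z points along the fingers, y is the line along which they close (so a half turn about z gives the same grasp; the last joint's range is limited). The gripper opens to 85 mm and grips with 20 to 120 N. Pads are 22 mm wide; open, the fingers measure 114 mm over their backs; the gripper's body (76 mm by 85 mm) begins 54 mm behind the grasp point. The pads swing forward as they close: fully open they stand 13 mm farther back than shut.
Start: joints at [0.903, 0.259, 1.535, -0, 1.348, -0.203], TCP at [0.247, 0.492, 0.231] pointing down, gripper open.
Joint ranges: [-3.14, 3.14], [-0.91, 2.08], [0.19, 2.58], [-1.22, 4.36], [0.22, 2.71], [-3.12, 3.12]. Speed limits (rad/s): [2.57, 2.57, 3.14, 3.14, 3.14, 3.14].

## Interface

Orientations are given as a unit quaternion [w, x, y, z].
In Python, from workcell import bot, grab_frame, calibration, find_in, trace gives the robot as it stands. The module is installed in compiled form; this text tells all that it offers. Calls block until the motion is done:
- bot.goto(position, orientation): joint-space move of the TCP to a pose.
- bot.move_straight(position, rotation=None, feed=0.15, guard=None): straight line of the TCP; rotation=None keeps the orientation; feed is the mean speed in m/s. With guard (N) it stops when the force on the tool has changed by that much, and returns True; else False.
- bot.move_j(angles): joint-space move.
- bot.move_gripper(opening, effort=None): finger opening in m; effort is the grip in N (None keeps the last); returns when the fingers have stopped.
- bot.sleep(seconds).
- bot.ik(position, orientation): joint angles nearest the present ones, or None.
- bot.read_state(): the state.
- grab_frame(name): name is "side" or "top"; returns the picture (400x640x3 uint8, red, green, blue); there is no depth.
- calibration(name): a dict with "K" (3x3 intrinsics, pixels), "dist" ([k1, k2, p1, p2, k3] as OpenCV has them; the pictures are not rectified), "R" (3x3) and "t" (3): a world point X has camera coordinates R X + t. Camera axes: x right, y down, z forward; pixel columns grow to the right and rows downward; lengths in m; the calibration is good to about 2 mm. A picture is of the moment at which its call begins. calibration takes no time and is no camera call.
A pose or a line that the arm cannot do raises bot.MotionError and nothing moves.
- bot.close_job(): hands the job in; it is judged then, once.
Trained networks look in the newest picture that a camera, given by its name, has taken for a name from the list of things; names that differ only in an ending like _2 or _b are one class to them, and where a whole thing is asked for, a point or a joint stands for the part that bears it (a point fixed in the world has none). Each returns a list of dicts, best first, with "conf" (0 to 1); they miss things now and then, are a little off and sometimes report something else, mostly with a low value. They report only what shows in the picture. A call takes as long as a camera call.
- find_in(label, camera): "centre" ([x, y, z] in m, in the coordinates of the camera as it stood for that picture, good to about 4 mm: the middle of the surface that is visible of it).
- trace(label, camera): "mask" (400x640 bool, what is visible of it).
The state is a dict: "clock": time; "joint_positions": joint angles; "dq": joint speeds; "joint_torque": joint torques, N m; "tool_pos": TCP position; "tcp_rot": TCP orientation; "ft_force": force on the tool from outside, world axes, zero at the start; "torque": the same for the moment, N m; "gripper_width": finger opening in m; "grip_force": force on a finger pad.
Only numpy, scipy, OpenCV 4.12 (cv2) and the standard library are available. Lean on these libraries where they do the work, as an engineer would, in place of code of your own. Each camera call takes 0.05 s, during which the arm holds its last target. There are 200 camera calls.

## Working session

There is one attempt and no reset: what is moved stays moved. The work goes in short steps, each a Python script; the robot and the scene stay as the last script left them, time stands still between calls to the robot, and variables do not carry over. Pictures are saved under pics/ and viewed, at most 10 in all, crops included, and the job is handed in when it is done.

```bash
mkdir -p pics; cat > h.py <<'E'
import numpy as np, cv2
from workcell import bot, grab_frame, calibration, find_in, trace
def world(cam,p):
    c=calibration(cam); return np.array(c["R"]).T@(np.array(p)-np.array(c["t"]))
def pix2w(cam,uv,z):
    c=calibration(cam);R=np.array(c["R"]);t=np.array(c["t"])
    p=cv2.undistortPoints(np.array(uv,float).reshape(-1,1,2),np.array(c["K"]),np.array(c["dist"]))[:,0]
    d=np.c_[p,np.ones(len(p))]@R; o=-R.T@t
    return o+d*((z-o[2])/d[:,2])[:,None]
def w2pix(cam,X):
    c=calibration(cam);R=np.array(c["R"]);t=np.array(c["t"],float)
    return cv2.projectPoints(np.array(X,float).reshape(-1,3),cv2.Rodrigues(R)[0],t,np.array(c["K"]),np.array(c["dist"]))[0][:,0]
def save(cam,name,img=None):
    im=grab_frame(cam) if img is None else img
    cv2.imwrite(f"pics/{name}.png",cv2.cvtColor(im,cv2.COLOR_RGB2BGR)); return im
E
python3 - <<'E'
from h import *
for c in ("top","side"):
    save(c,c+"0")
    k=calibration(c); print(c,np.round(-np.array(k["R"]).T@np.array(k["t"]),3),np.round(k["K"][0][0]))
    for l in ["draw_hook","hook_tip","bay","tray","ring","stop_bar","stop_face","tray_front","thread_gr","thread_be","thread_bl","masking_tape","glue_bottle"]:
        r=find_in(l,c)[:2]
        print(l,[(np.round(world(c,d["centre"]),3).tolist(),round(d["conf"],2)) for d in r])
print(bot.read_state())
E
```

```text
top [ 0.449 -0.032  1.236] 398.0
draw_hook [([0.544, 0.179, 0.021], 0.78)]
hook_tip [([0.545, 0.182, 0.026], 0.66)]
bay [([0.474, -0.13, 0.032], 0.81)]
tray [([0.475, -0.202, 0.013], 0.98)]
ring [([0.478, -0.196, 0.013], 0.98)]
stop_bar [([0.477, -0.038, 0.019], 0.63)]
stop_face [([0.476, -0.032, 0.019], 0.59)]
tray_front [([0.474, -0.202, 0.015], 0.77)]
thread_gr [([0.524, 0.381, 0.065], 0.68), ([0.474, -0.132, 0.031], 0.43)]
thread_be [([0.581, 0.392, 0.059], 0.58)]
thread_bl [([0.491, 0.406, 0.052], 0.74)]
masking_tape [([0.497, -0.453, 0.027], 0.65)]
glue_bottle [([0.559, -0.484, 0.113], 0.73)]
side [0.343 1.028 0.749] 384.0
draw_hook [([0.54, 0.202, 0.022], 0.75), ([0.538, 0.381, 0.06], 0.65)]
hook_tip [([0.538, 0.199, 0.025], 0.73)]
bay [([0.478, -0.125, 0.049], 0.92), ([0.48, -0.029, 0.018], 0.46)]
tray [([0.476, -0.175, 0.031], 0.9)]
ring [([0.479, -0.174, 0.03], 0.94)]
stop_bar [([0.476, -0.032, 0.019], 0.42)]
stop_face [([0.475, -0.03, 0.018], 0.71)]
tray_front [([0.477, -0.173, 0.029], 0.86)]
thread_gr [([0.539, 0.385, 0.063], 0.62)]
thread_be [([0.578, 0.41, 0.041], 0.69)]
thread_bl []
masking_tape [([0.496, -0.466, 0.024], 0.75)]
glue_bottle [([0.566, -0.475, 0.084], 0.9)]
{'clock': 1.4, 'joint_positions': array([ 9.03185996e-01,  2.58595861e-01,  1.53499493e+00, -1.93718599e-05,
        1.34800026e+00, -2.02822234e-01]), 'dq': array([-1.38250675e-03,  2.94501141e-04,  7.19867858e-04,  1.83158323e-03,
        5.60931273e-05,  8.27038327e-04]), 'joint_torque': array([-1.39778153e-04, -4.45930552e+01, -2.90889663e+01, -3.38825312e-04,
        9.70285619e-04,  5.17290334e-05]), 'tool_pos': array([0.24652798, 0.49166061, 0.23131401]), 'tcp_rot': array([ 8.90302542e-06,  2.30305790e-01,  9.73118309e-01, -3.25766662e-06]), 'ft_force': array([-0.34842375, -0.167529  ,  0.94671521]), 'torque': array([ 0.03963702, -0.02682288,  0.02534291]), 'grip_force': 0.0, 'gripper_width': 0.08525194910101955}
```

View pics/top0.png

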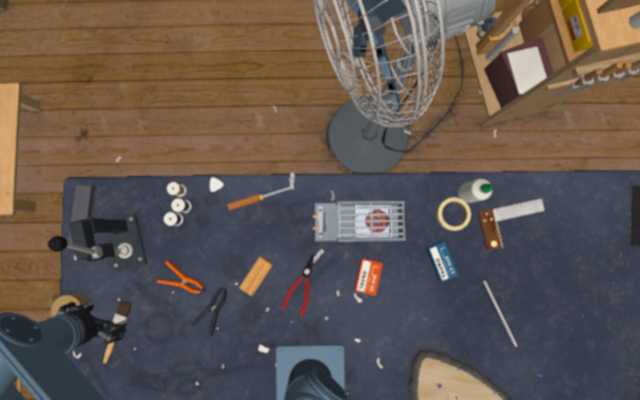

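View pics/side0.png

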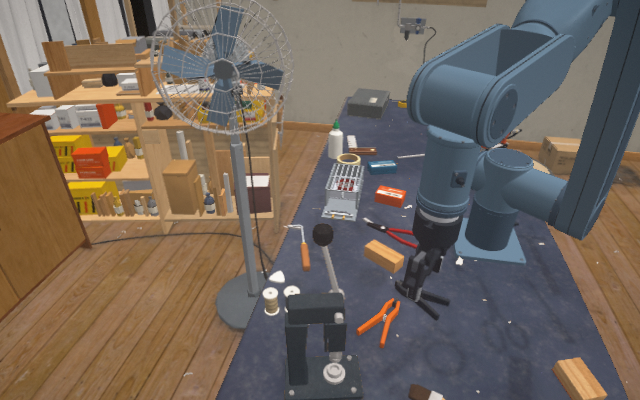

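The top view shows the hook at about (245,202)–(293,178), tip pointing up. The bay mouth faces left at about (315–405, 202–241). The side view agrees. Next I'll enlarge both.

```bash
python3 - <<'E'
from h import *
a=cv2.cvtColor(cv2.imread("pics/top0.png"),cv2.COLOR_BGR2RGB)[168:248,218:418]
save("","topz",cv2.resize(a,None,fx=4,fy=4,interpolation=cv2.INTER_CUBIC))
a=cv2.cvtColor(cv2.imread("pics/side0.png"),cv2.COLOR_BGR2RGB)[155:280,270:400]
save("","sidez",cv2.resize(a,None,fx=4.8,fy=4.8,interpolation=cv2.INTER_CUBIC))
im=grab_frame("top")
m=trace("draw_hook","top")[0]["mask"]
hsv=cv2.cvtColor(im,cv2.COLOR_RGB2HSV)
wood=m&(hsv[...,0]<18)&(hsv[...,1]>110)
p=np.argwhere(wood)[:,::-1].astype(np.float32)
print(len(p),cv2.minAreaRect(p))
w=pix2w("top",p,0.022); c=w.mean(0); _,_,v=np.linalg.svd(w-c); print(c,v[0]); s=(w-c)@v[0]; print(s.min(),s.max())
q=np.argwhere(m)[:,::-1]; W=pix2w("top",q,0.012); s=(W-c)@v[0]; print("extent",s.min(),s.max())
E
```

```text
229 ((244.7189483642578, 201.58648681640625), (7.131582736968994, 35.7314338684082), 72.89727020263672)
[0.53984463 0.19534931 0.022     ] [-2.82400243e-01  9.59296671e-01 -1.75505572e-29]
-0.05763140074180423 0.05136129299707741
extent -0.15378711557246313 0.05460404202370511
```

View pics/topz.png

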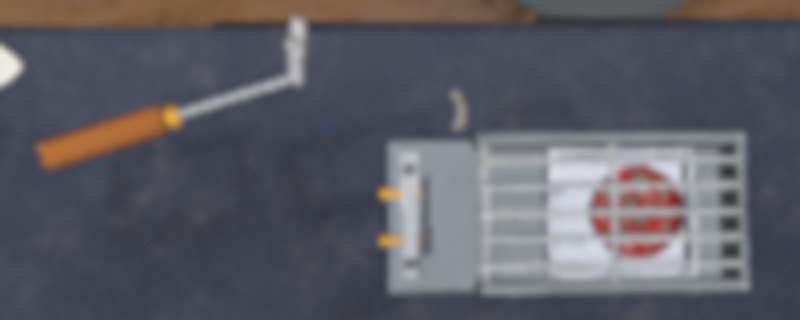

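View pics/sidez.png

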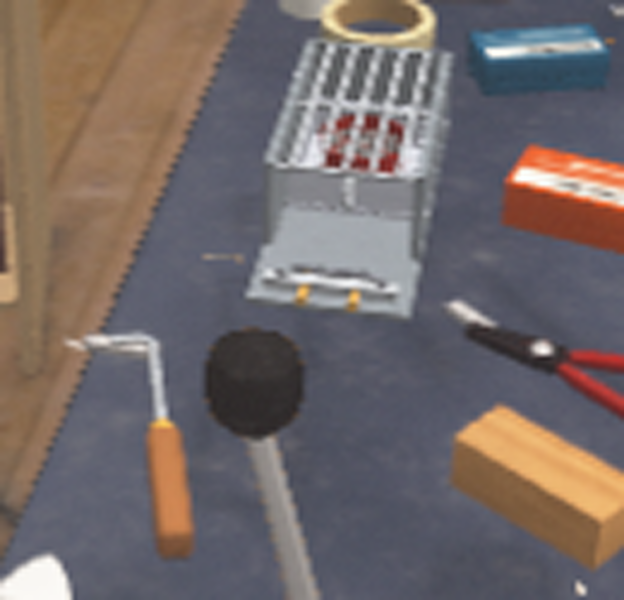

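In the crop, the apron's front corners are at (388,142) and (388,293). The mouth is at column 478, the tray's front rim at about column 548, and the stop bar at column 410. In the side crop the ring is at about (349,190). The handle runs (43,157)→(173,117), with the bend at about (295,80).

```bash
python3 - <<'E'
from h import *
T=lambda l,z: np.round(pix2w("top",np.array(l,float)/4+[218,168],z),4).tolist()
S=lambda l,z: np.round(pix2w("side",np.array(l,float)/4.8+[270,155],z),4).tolist()
print("apron",T([(388,142),(388,293)],.008)); print("back",T([(748,131),(749,291)],.08),"mouth top",T([(480,133),(480,292)],.076))
print("stopbar",T([(410,152),(410,280)],.02),"bay edge",T([(419,215)],.018))
print("tray rim front",T([(548,148),(548,278)],.044))
print("hook back,ferrule,bend",T([(40,157)],.02),T([(173,117)],.015),T([(295,79)],.012))
print("side ring",S([(349,178),(349,190),(349,205)],.04),"apron",S([(248,298),(412,316)],.008),"hook back,bend",S([(176,545)],.02),S([(155,342)],.012))
E
```

```text
apron [[0.5327, -0.0225, 0.008], [0.4165, -0.0211, 0.008]]
back [[0.5324, -0.2861, 0.08], [0.4161, -0.2835, 0.08]] mouth top [[0.5338, -0.0904, 0.076], [0.4181, -0.0885, 0.076]]
stopbar [[0.524, -0.0394, 0.02], [0.4264, -0.0381, 0.02]] bay edge [[0.4758, -0.0456, 0.018]]
tray rim front [[0.5242, -0.143, 0.044], [0.4269, -0.141, 0.044]]
hook back,ferrule,bend [[0.5239, 0.2439, 0.02]] [[0.5537, 0.1427, 0.015]] [[0.5822, 0.0487, 0.012]]
side ring [[0.4778, -0.1401, 0.04], [0.4755, -0.1232, 0.04], [0.4726, -0.1025, 0.04]] apron [[0.531, -0.0174, 0.008], [0.4155, -0.0182, 0.008]] hook back,bend [[0.523, 0.2531, 0.02]] [[0.582, 0.0516, 0.012]]
```

```bash
cat >> h.py <<'E'
from scipy.spatial.transform import Rotation as Rot
def quat(d):  # hook direction d (xy) -> tool pointing down, tool x = -d
    d=np.array([d[0],d[1],0.])/np.hypot(*d[:2]); z=np.array([0,0,-1.]); x=-d
    q=Rot.from_matrix(np.c_[x,np.cross(z,x),z]).as_quat(); return [q[3],q[0],q[1],q[2]]
def st():
    s=bot.read_state(); print(round(s["clock"],2),np.round(s["tool_pos"],4),np.round(s["ft_force"],2),round(s["gripper_width"],4),round(s["grip_force"],1)); return s
E
python3 - <<'E'
from h import *
q=quat((.283,-.959)); p=np.array([.538,.199])
print(bot.ik([*p,.12],q))
bot.move_gripper(.055)
bot.goto([*p,.10],q); st()
print(bot.move_straight([*p,.0035],feed=.1,guard=8)); st()
bot.move_gripper(.015,60); st()
bot.move_straight([*p,.09],feed=.15); st()
bot.goto([.36,.15,.15],quat((0,-1))); s=st(); print(s["joint_positions"])
im=save("top","top1"); im2=save("side","side1")
c=w2pix("top",[s["tool_pos"]+[0.026,-.158,.009]])[0]; print(c, w2pix("side",[s["tool_pos"]+[0.026,-.158,.009]]))
for cam in ("top","side"):
  for l in ("hook_tip","draw_hook"): print(cam,l,[(np.round(world(cam,d["centre"]),3),d["conf"]) for d in find_in(l,cam)[:2]])
E
```

```text
[ 1.59902340e-01  3.96159764e-01  1.62758309e+00 -4.44089210e-16
  1.11784980e+00 -1.27052138e-01]
3.5 [0.5378 0.2    0.1004] [ 0.2  -0.24  0.51] 0.0549 0.0
False
4.62 [0.5386 0.1991 0.0041] [ 0.29  1.05 -0.2 ] 0.0548 0.0
5.02 [0.5387 0.1991 0.0043] [-1.24  0.34  5.93] 0.0205 60.3
5.74 [0.5372 0.1988 0.089 ] [ 0.17 -0.31 -2.13] 0.0204 59.5
6.54 [0.3614 0.1501 0.15  ] [ 0.1  -0.16 -1.4 ] 0.0205 59.5
[1.06613587e-01 4.79136750e-02 2.00629289e+00 7.07785136e-05
 1.08579969e+00 1.06055312e-01]
[309.72655071 253.69696695] [[367.37169102 183.7906343 ]]
top hook_tip [(array([0.58 , 0.391, 0.06 ]), 0.72), (array([0.366, 0.097, 0.161]), 0.55)]
top draw_hook []
side hook_tip [(array([0.362, 0.168, 0.172]), 0.51), (array([ 0.491, -0.139,  0.031]), 0.28)]
side draw_hook [(array([ 0.491, -0.138,  0.028]), 0.72), (array([0.363, 0.168, 0.17 ]), 0.65)]
```

```bash
python3 - <<'E'
import cv2,numpy as np
a=cv2.imread("pics/top1.png")[210:310,240:340]; b=cv2.imread("pics/side1.png")[140:240,330:430]
cv2.imwrite("pics/z1.png",cv2.resize(np.hstack([a,b]),None,fx=4,fy=4,interpolation=cv2.INTER_CUBIC))
E
```

```text
(no output)
```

View pics/z1.png

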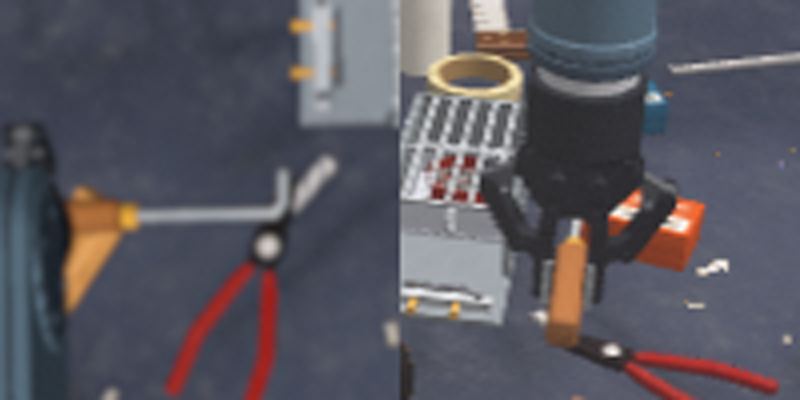

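The grasp is good: the top crop shows the shank level at row 214 and the tip bar at column 284. I'll work out the tip's offset from the TCP and then go to the ring.

```bash
python3 - <<'E'
from h import *
f=lambda l,z=.158: np.round(pix2w("top",np.array(l,float)/4+[240,210],z)-[.3614,.1501,0],4).tolist()
print("shank start/end",f([(145,216),(270,214)]),"tipbar centre",f([(283,190)]),"tip end",f([(283,171)]),"ferrule",f([(129,216)]))
s=st(); print(Rot.from_quat(np.array(s["tcp_rot"])[[1,2,3,0]]).as_matrix().round(4))
# side-camera ring check: annotate predicted ring points & bay
x=0.4752
pts=[[x,-.124,.056],[x,-.124,.040],[x,-.124,.024]]
print(w2pix("side",pts).round(1).tolist(),w2pix("top",pts).round(1).tolist(),"bay apron",w2pix("side",[[x-.058,-.0218,.008],[x+.058,-.0218,.008],[x,-.142,.044]]).round(1).tolist())
E
```

```text
shank start/end [[-0.0004, -0.0677, 0.158], [-0.0002, -0.1517, 0.158]] tipbar centre [[0.0157, -0.1606, 0.158]] tip end [[0.0284, -0.1607, 0.158]] ferrule [[-0.0003, -0.057, 0.158]]
6.84 [0.3607 0.1501 0.1496] [-0.19 -0.63 -1.9 ] 0.0208 59.5
[[-1.e-04  1.e+00 -8.e-04]
 [ 1.e+00  1.e-04 -1.e-04]
 [-1.e-04 -8.e-04 -1.e+00]]
[[343.0, 190.6], [342.8, 194.5], [342.6, 198.3]] [[349.3, 221.3], [348.9, 221.4], [348.5, 221.6]] bay apron [[355.5, 220.2], [321.3, 216.3], [343.6, 190.9]]
```

```bash
python3 - <<'E'
from h import *
bot.move_straight([.437,.17,.15],feed=.25)
bot.move_straight([.437,.17,.032],feed=.2); st()
print(bot.move_straight([.437,.037,.032],feed=.08,guard=4)); st()
save("side","side2"); save("top","top2")
a=cv2.imread("pics/top2.png")[190:250,280:380]; b=cv2.imread("pics/side2.png")[165:225,300:400]
cv2.imwrite("pics/z2.png",cv2.resize(np.vstack([a,b]),None,fx=5,fy=5,interpolation=cv2.INTER_CUBIC))
E
```

```text
8.05 [0.4372 0.17   0.0327] [ 0.14 -0.1  -0.23] 0.0209 59.5
False
9.86 [0.437  0.0373 0.032 ] [ 0.03 -0.65 -1.37] 0.0204 59.5
```

View pics/z2.png

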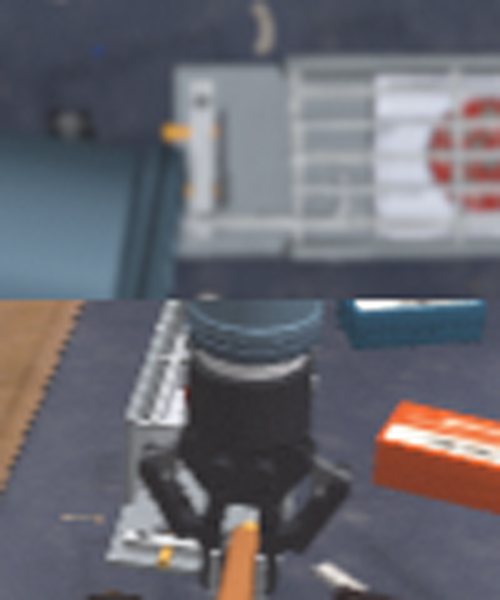

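The tip bar (crop column 343) lines up with the predicted ring centre (345,157), so I can thread it through and take up the slack.

```bash
python3 - <<'E'
from h import *
print(bot.move_straight([.4602,.037,.032],feed=.04,guard=3)); s=st()
save("top","top3")
f=[]
for i in range(5): f.append(bot.read_state()["ft_force"]); bot.sleep(.05)
f=np.array(f); print(f.mean(0),f.std(0))
print("pull",bot.move_straight([.4602,.052,.032],feed=.015,guard=1.8)); st()
bot.sleep(.2); st()
E
```

```text
False
10.69 [0.4599 0.0371 0.0318] [ 1.02  0.1  -1.49] 0.0207 59.5
[ 0.17502032 -0.06978076 -1.09951553] [0.52989878 0.40659864 0.26690836]
pull True
11.55 [0.4598 0.0434 0.0317] [-0.06 -0.73 -0.89] 0.021 59.5
11.75 [0.4593 0.0433 0.0313] [ 0.78 -0.32 -1.28] 0.0204 59.5
```

```bash
python3 - <<'E'
from h import *
import threading
def pf(n=6):
    f=[]
    for i in range(n): f.append(bot.read_state()["ft_force"]); bot.sleep(.03)
    return np.mean(f,0).round(2)
y=.0434
for k in range(3):
    y+=.02
    g=bot.move_straight([.4602,y,.032],feed=.025,guard=9); f=bot.read_state()["ft_force"].round(2); print(g,f,pf()); st()
    if g: break
save("top","top4")
m=trace("tray","top"); 
if m:
    p=np.argwhere(m[0]["mask"]); print("tray mask cols",p[:,1].min(),p[:,1].max(),p[:,0].min(),p[:,0].max())
a=cv2.imread("pics/top4.png")[190:250,280:380]
cv2.imwrite("pics/z4.png",cv2.resize(a,None,fx=5,fy=5,interpolation=cv2.INTER_CUBIC))
E
```

```text
False [-0.36  0.57 -2.13] [-0.3  -0.32 -1.3 ]
12.91 [0.4602 0.0635 0.032 ] [ 0.77  0.44 -1.84] 0.021 59.4
False [-0.11 -0.37 -1.56] [ 0.24 -0.5  -1.31]
14.06 [0.4602 0.0835 0.032 ] [ 0.1   0.35 -0.96] 0.0207 59.5
False [-0.04 -0.57 -1.41] [-0.4  -0.66 -1.14]
15.21 [0.4602 0.1035 0.032 ] [ 0.26  0.39 -1.66] 0.0208 59.5
tray mask cols 333 369 206 234
```

View pics/z4.png

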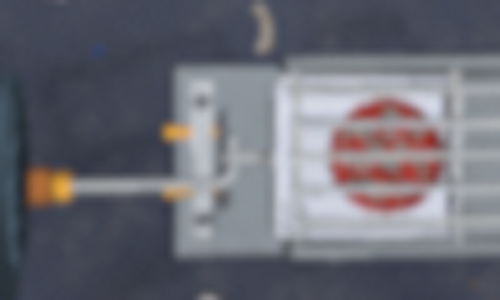

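The tray followed the hook: its rim is now at crop column 275, about 62 mm out. I'll creep on to the stop.

```bash
cat >> h.py <<'E'
def pf(n=6,dt=.02):
    f=[]
    for i in range(n): f.append(bot.read_state()["ft_force"]); bot.sleep(dt)
    return np.mean(f,0).round(2)
E
python3 - <<'E'
from h import *
y=.1035+.009
g=bot.move_straight([.4602,y,.032],feed=.015,guard=6.5); print(g,pf())
while not g and y<.142:
    y+=.003
    g=bot.move_straight([.4602,y,.032],feed=.006,guard=6.5)
    f=bot.read_state()["ft_force"]; print(round(y,4),g,f.round(1),pf(4))
st()
E
```

```text
False [-0.31 -1.46 -1.34]
0.1155 False [-0.8 -3.1 -0.5] [-0.17 -2.68 -1.1 ]
0.1185 False [ 0.1 -0.8 -1.4] [-0.19 -2.02 -1.17]
0.1215 False [-0.3 -3.2 -0.5] [-0.01 -2.93 -1.36]
0.1245 False [ 0.  -2.9 -1.7] [ 0.05 -2.67 -1.61]
0.1275 False [ 0.2 -1.9 -1.4] [-0.13 -2.37 -1.2 ]
0.1305 False [ 0.  -2.8 -1.1] [-0.39 -2.59 -1.41]
0.1335 True [-0.  -1.5 -1.2] [ 0.71 -1.35 -1.22]
21.0 [0.4597 0.1321 0.0314] [ 0.92 -1.92 -0.2 ] 0.0207 59.5
```

```bash
python3 - <<'E'
from h import *
y=.1317
for i in range(40):
    bot.move_straight([.4602,y,.032],feed=.004)
    f=pf(5,.01); print(round(y,5),f)
    if -f[1]>8.3: break
    y+=.0003 if -f[1]<5 else .00015
E
```

```text
0.1317 [-0.25 -0.2  -1.1 ]
0.132 [ 0.   -0.1  -1.63]
0.1323 [-0.75 -2.6  -1.48]
0.1326 [-0.05 -5.26 -1.49]
0.13275 [-0.27 -6.03 -1.32]
0.1329 [-0.3  -6.45 -1.62]
0.13305 [-0.16 -7.12 -1.56]
0.1332 [ 0.5  -7.74 -1.61]
0.13335 [-0.53 -8.18 -1.67]
0.1335 [-0.02 -8.97 -1.96]
```

```bash
python3 - <<'E'
from h import *
bot.move_straight([.4602,.1337,.032],feed=.004)
for i in range(8): print(pf(8,.02)[1],end=" ")
st()
save("top","top5")
a=cv2.imread("pics/top5.png")[190:250,280:380]
cv2.imwrite("pics/z5.png",cv2.resize(a,None,fx=5,fy=5,interpolation=cv2.INTER_CUBIC))
E
```

```text
-9.49 -9.64 -9.64 -9.42 -9.52 -9.58 -9.91 -9.81 25.43 [0.4602 0.1325 0.0319] [ -0.6  -10.38  -1.63] 0.0205 59.3
```

View pics/z5.png

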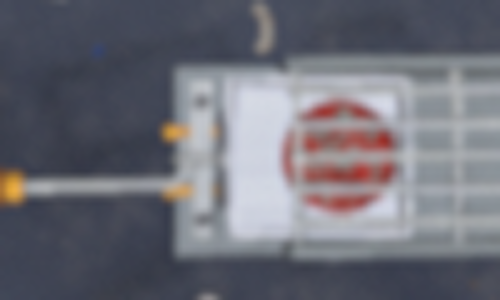

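The tray is against the stop plate, with a pull of about 9.6 N held for over a second. Now to unhook and lay the hook back in its old free spot.

```bash
python3 - <<'E'
from h import *
bot.move_straight([.4602,.1258,.032],feed=.02); print(pf(4))
print(bot.move_straight([.432,.1258,.032],feed=.04,guard=3)); st()
print(bot.move_straight([.432,.20,.032],feed=.1,guard=4))
bot.move_straight([.432,.20,.10],feed=.15)
p=[.538,.20]; q=quat((.283,-.959))
bot.goto([*p,.10],q)
bot.move_straight([*p,.02],feed=.1)
print(bot.move_straight([*p,.0035],feed=.02,guard=4)); st()
bot.move_gripper(.05); bot.sleep(.1)
bot.move_straight([*p,.13],feed=.12)
bot.goto([.30,.33,.25],q); st()
save("top","top6")
m=trace("tray","top")
if m: x=np.argwhere(m[0]["mask"]); print(x.min(0),x.max(0))
a=cv2.imread("pics/top6.png")[168:248,218:418]
cv2.imwrite("pics/z6.png",cv2.resize(a,None,fx=4,fy=4,interpolation=cv2.INTER_CUBIC))
E
```

```text
[ 0.03  0.21 -1.1 ]
False
26.94 [0.4324 0.1258 0.0321] [ 0.14 -0.34 -1.51] 0.0207 59.5
False
True
30.62 [0.5377 0.2    0.0044] [-0.15 -0.73  5.01] 0.0206 60.1
33.45 [0.3007 0.3297 0.2495] [ 0.26 -0.08 -0.24] 0.05 0.0
[204 322] [235 361]
```

View pics/z6.png

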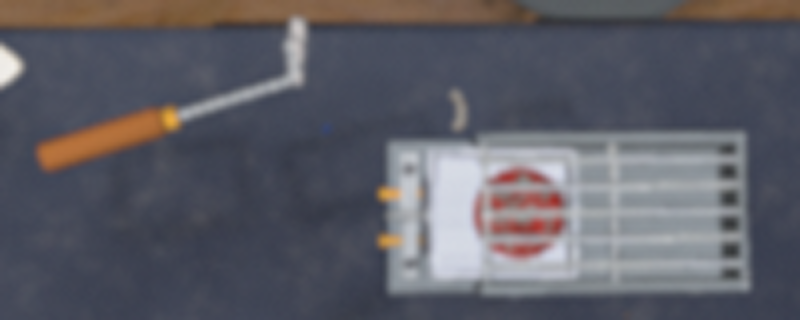

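The hook lies flat where it started. The tray rim is at column 325.5, the same as when seated at the stop (326), so I'm handing in.

```bash
python3 -c "
from h import *
print(bot.close_job())"
```

```text
the job is handed in; nothing more can be done
None
```

The tray was drawn out to its stop plate and seated with a pull of about 9.6 N for over a second, then the hook was unhooked and laid flat clear of bay and tray; the job is handed in at about 34 s, with no verdict returned.

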